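Put a tray of pralines away in the counter rack

ROBOT

A 7-joint arm with a two-finger parallel gripper is mounted at the origin on the work surface. World frame = base frame: x ahead of the robot, y to its left, z up, the work surface at z = 0. Lengths are in m, angles in degrees, forces in N, time in s.
With the tool pointing down it reaches from about 0.425 to 0.875 m from the base axis. Payload 4.7 kg.
Tool frame: the origin (TCP) lies at the very end of the fingers, on their centre line; the grasp point (between the pads) lies 19 mm behind it (env.grasp_offset is the distance from the TCP to the grasp point, in m); z points along the fingers, y is the line along which they close (so a half turn about z gives the same grasp; the last joint's range is limited). The gripper opens to 87 mm and grips with 3 to 60 N. Pads are 19 mm wide; open, the fingers measure 117 mm over their backs; the gripper's body (75 mm by 190 mm) begins 51 mm behind the grasp point.
Start: joints at [73.86, 18.392, -4.016, 83.108, 1.295, 78.541, -3.26], TCP at [0.189, -0.622, 0.223] pointing down, gripper open.
Joint ranges: [-163.93, 163.93], [-17.29, 119.83], [-79.2, 71.16], [3.27, 140.29], [-89.18, 269.18], [5.43, 117.66], [-154.24, 154.24]. Speed limits (degrees/s): [147.25, 147.25, 180, 180, 180, 180, 180].

INTERFACE

Orientations are given as [roll, pitch, yaw] about the fixed x, y, z axes, in that order (R = Rz(yaw) Ry(pitch) Rx(roll)).
In Python, from cell import env gives the robot as it stands. The module is installed in compiled form; this text tells all that it offers.
- The arm moves only by the tool drive_tool, never from a script. Its argument "moves" is one flat list of numbers, 5 for each row, row after row: the shift along the tool's x, y, z in units of 40 mm (1.0 is 40 mm), then the turn about the tool's z in units of 10 degrees (1.0 is 10 degrees), then the finger opening in mm, from 0 to 87. A call has 1 to 5 rows; each row is the pose to reach, as a shift and turn from the pose commanded when the call began, along the tool's axes at that moment; what a row does not reach only later rows make up. A row lasts 1/8 s, in which the tool goes at most 62.5 mm and 10.7 degrees, less where a joint would pass 70% of its speed; a pose out of reach is approached as far as the arm can. A call with a gripper value outside its range is refused whole. The fingers move at their own pace and stop on an object; "squeeze" is the grip in N (left out, the last holds). Time passes only in rows, so rows that repeat a pose let the fingers close. It gives the time, the measured TCP pose, the force, the opening and the grip force at its end, in the units of the state.
- env.get_obs(): the state, without advancing time (a new reading comes with each control period).
- env.read_camera(name): name is "side" or "top" or "wrist"; returns (picture, depth): 420x560x3 uint8, red, green, blue; 420x560 float32, m along the optical axis (not along the pixel's ray), 0 where there is no reading.
- env.camera_model(name): a dict with "K" (3x3 intrinsics, pixels), "rvec" (rotation vector, rad) and "tvec" (3), from world to camera coordinates, as OpenCV has them; the wrist camera has in their place "tool_from_camera" (4x4, takes a point from camera to tool coordinates, whose origin is the TCP and whose axes are the flange's). Camera axes: x right, y down, z forward; pixel columns grow to the right and rows downward; lengths in m; the calibration is good to about 2 mm. A picture is of the moment at which its call begins: read the wrist's pose just before it. camera_model takes no time and is no camera call.
- env.sign_off(): hands the job in; it is judged then, once.
The state is a dict: "time_s": time; "qpos": joint angles; "joint_velocities": joint speeds; "effort": joint torques, N m; "tool_pos": TCP position; "tool_rot": TCP orientation; "force": force on the tool from outside, world axes, zero at the start; "wrist_torque": the same for the moment, N m; "grip_width": finger opening in m; "grasp_force": force on a finger pad.
Only numpy, scipy, OpenCV 4.12 (cv2) and the standard library are available. Lean on these libraries where they do the work, as an engineer would, in place of code of your own. Each camera call takes 0.05 s, during which the arm holds its last target. There are 200 camera calls.

TASK

Put the tray of pralines from the counter away in the right-hand bay of the tray rack: lift it, keep it level, lay it on the one pair of runners in that bay that is still empty, and slide it in gently until you feel it come up against the rear stop. A light push is enough: don't ram or force it. Leave the trays already in the rack and everything else on the counter where they are, and let go of the tray.

Things in the scene. Friction and masses are not known exactly. Their poses are not given: they have to be found in the camera images.
- tray: The tray to put away, the only one lying on the counter and deeper than those in the rack: plain straight-sided aluminium praline tray, 162 mm deep (x), 176 mm wide (y), 22 mm high, sheet 2.5 mm thick, 0.2 to 0.4 kg. Origin at the centre of its underside, z up. It goes into the rack with y across the bay, a 176 mm wall leading. Its 15 chocolates are stuck down.
- tray_rim (a point): Middle of the top edge of the tray's 176 mm wall at x = -81 mm (tray frame), z = 22 mm: the wall on the robot's side at the start. The strip inside this wall is clear of chocolates for 36 mm; the chocolates are no higher than the walls. The far wall is alike.
- rack: Fixed steel tray rack, 276 mm high, open in front: two bays side by side, each with three pairs of runners. Origin on the counter under the runners' front ends, midway across the right-hand bay (smaller y); x points level into the rack along the runners, y to the left-hand bay (midline at y = 214 mm). Front posts, 18 mm square, at x = 28 mm, 107 mm each side of a bay's midline.
- pair_low (a point): Right-hand bay, lowest pair: the point midway between its runners at their front ends (rack x = 0), at the height a tray's underside rests at: 55 mm. Axes as the rack. The runners' feet reach in to 75 mm from the midline and run from x = 0 to 170 mm; side legs, 16 mm high, leave 182 mm between them for the tray.
- pair_mid (a point): The same point of the middle pair, 130 mm high. In the 14 mm in front of x = 0 each runner is flared as a lead-in: its foot dips about 5 mm and its side leg turns out about 6 mm.
- pair_top (a point): The same point of the top pair, 205 mm high. Behind each bay stands the rear stop that the trays' rear walls meet, a rigid upright flat bar 30 mm wide on the midline. It is adjustable: its face is clamped somewhere between x = 142 and 168 mm in the rack's frame, and its place is not measured.
- tray_low: A tray already in the rack on a lower pair (55 mm), in either bay, with milk-chocolate squares. It is as wide and high as the one on the counter but only 108 mm deep (x); origin at the centre of its underside. To be left where it is.
- tray_mid: A tray already in the rack on a middle pair (130 mm), in either bay, with nut-topped squares. Size and origin as the lower one. To be left where it is. The trays in the rack stand loosely, each 1 to 20 mm short of the rear stop.
- tray_top: A tray already in the rack on a top pair (205 mm), in either bay, with dark oblong chocolates. Size and origin as the lower one. To be left where it is. Two of these three trays are in the right-hand bay and one in the left-hand bay, so one pair of the right-hand bay is empty.
- jar: Amber glass storage jar with wooden lid, 84 mm across, 130 mm high; origin at the middle of its underside. Not part of the job.
- ticket_a: Small slate price ticket in a wooden foot, 66 mm wide, 74 mm high, beyond the gap between tray and rack; origin at the middle of its underside. Not part of the job.
- ticket_b: Another slate ticket of the same size, right of the tray; origin at the middle of its underside. Not part of the job.
- giftbox: Cardboard gift box, 100 x 140 x 45 mm; origin at the middle of its underside. Not part of the job.
- tongs: Steel serving tongs, 180 mm long, 15 mm high; origin at the middle of its underside. Not part of the job.
- palette: Spatula, 240 mm long; origin at the middle of its underside. Not part of the job.
- bowl: White china bowl, 130 mm across, 50 mm high; origin at the middle of its underside. Not part of the job.
Mind the look-alikes: they are no part of the job. What is shaped like the tray but green is not meant.

How it is judged (in metres and radians):
On the way:
1. the tray lies on the empty pair of the right-hand bay, its rear quarter or more on the runners (((y of tray_low in the frame of rack above 0.15 m and z of tray in the frame of rack between 0.043 and 0.067 m and y of tray in the frame of rack between -0.008 and 0.008 m and x of tray in the frame of rack between -0.035 and 0.06 m) or (y of tray_mid in the frame of rack above 0.15 m and z of tray in the frame of rack between 0.118 and 0.142 m and y of tray in the frame of rack between -0.008 and 0.008 m and x of tray in the frame of rack between -0.035 and 0.06 m) or (y of tray_top in the frame of rack above 0.15 m and z of tray in the frame of rack between 0.193 and 0.217 m and y of tray in the frame of rack between -0.008 and 0.008 m and x of tray in the frame of rack between -0.035 and 0.06 m))), for 0.1 s.
At the end, for the whole second after the job is handed in: The tray lies flat (within 1.7 degrees) on the empty pair of the right-hand bay, within 8 mm of its midline and 3.5 mm of the runners' height, its rear wall no more than 2 mm from the rear stop, at rest and released (((y of tray_low in the frame of rack above 0.15 m and z of tray in the frame of rack between 0.0515 and 0.0585 m and y of tray in the frame of rack between -0.008 and 0.008 m and x of tray in the frame of rack between 0.05 and 0.1 m) or (y of tray_mid in the frame of rack above 0.15 m and z of tray in the frame of rack between 0.1265 and 0.1335 m and y of tray in the frame of rack between -0.008 and 0.008 m and x of tray in the frame of rack between 0.05 and 0.1 m) or (y of tray_top in the frame of rack above 0.15 m and z of tray in the frame of rack between 0.2015 and 0.2085 m and y of tray in the frame of rack between -0.008 and 0.008 m and x of tray in the frame of rack between 0.05 and 0.1 m)) and horizontal distance between tray and stop_c0 below 0.085 m and angle between tray's own z axis and vertical below 0.03 rad and linear speed of tray below 0.01 m/s); the robot touches nothing.
It fails at once if the tray tips more than 20 degrees (chocolates slide) (angle between tray's own z axis and vertical above 0.35 rad).
It fails at once if the tray is pressed or jammed against the runners with more than 20 N (contact force between tray and rack above 20 N).
It fails at once if the tray is rammed into the rear stop with more than 15 N (contact force between tray and stop_c0 above 15 N).
It fails at once if a tray already in the rack is shifted by more than 8 mm (distance of any of tray_low, tray_mid, tray_top from where it was at the start of the episode above 0.008 m).
It fails at once if a bystander on the counter is shifted by more than 30 mm (distance of any of jar, ticket_a, ticket_b, giftbox, tongs, palette, bowl from where it was at the start of the episode above 0.03 m).
It also fails if it takes over 64 s, if anything falls off the work surface, if the arm or the gripper's body presses on something with over 40 N, if the wrist force passes 120 N, or if a joint passes its speed limit or range.

## Working session

There is one attempt and no reset: what is moved stays moved. The work goes in short steps, Python scripts to look and compute and a tool call to move; the robot and the scene stay as the last step left them, time stands still between calls to the robot, and variables do not carry over. Pictures are saved under pics/ and viewed, at most 10 in all, crops included, and the job is handed in when it is done.

Besides the shell and the picture viewer there is one more tool, called by a JSON object that holds its "api" and its "payload". drive_tool: Moves the arm, as the interface text tells. Its arguments: {"type":"object","properties":{"moves":{"type":"array","items":{"type":"number"}},"squeeze":{"type":"number"}},"required":["moves"]}

```bash
mkdir -p pics; cat > h.py <<'E'
import numpy as np,cv2
from cell import env
from scipy.spatial.transform import Rotation as R
def cam(n):
    o=env.get_obs(); m=env.camera_model(n); p,d=env.read_camera(n); K=np.array(m['K'])
    if n=='wrist':
        T=np.eye(4);T[:3,:3]=R.from_euler('xyz',o['tool_rot'],degrees=True).as_matrix();T[:3,3]=o['tool_pos']
        W=T@np.array(m['tool_from_camera'])
    else:
        r=R.from_rotvec(np.ravel(m['rvec'])).as_matrix();W=np.eye(4);W[:3,:3]=r.T;W[:3,3]=-r.T@np.ravel(m['tvec'])
    v,u=np.mgrid[:420,:560]
    P=np.stack([(u-K[0,2])/K[0,0]*d,(v-K[1,2])/K[1,1]*d,d],-1)@W[:3,:3].T+W[:3,3]
    P[d==0]=np.nan
    return p,d,P,K,W
def save(n,p): cv2.imwrite('pics/'+n,cv2.cvtColor(p,cv2.COLOR_RGB2BGR))
E
python3 - <<'E'
from h import *
o=env.get_obs();print(o['time_s'],o['tool_pos'],o['tool_rot'],o['force'],env.grasp_offset)
a=[]
for n in('top','side'):
    p,d,P,K,W=cam(n);a.append(p);np.savez(n+'0.npz',p=p,P=P,K=K,W=W);print(n,K[0,0],W.round(3).tolist())
save('a.png',a[0]);save('b.png',a[1])
E
```

```text
0.0 [ 0.18927243 -0.62122941  0.22143337] [-1.79886723e+02  6.21549514e-03  1.69510593e+01] [-0.11511558 -0.17586765  0.40619594] 0.0187
top 443.3291862096607 [[-0.02, -0.992, 0.127, 0.321], [-1.0, 0.02, -0.006, -0.018], [0.003, -0.127, -0.992, 1.375], [0.0, 0.0, 0.0, 1.0]]
side 533.9757512631916 [[-0.91, -0.273, 0.311, 0.058], [-0.414, 0.624, -0.663, 0.964], [-0.013, -0.732, -0.681, 1.134], [0.0, 0.0, 0.0, 1.0]]
```

View pics/a.png

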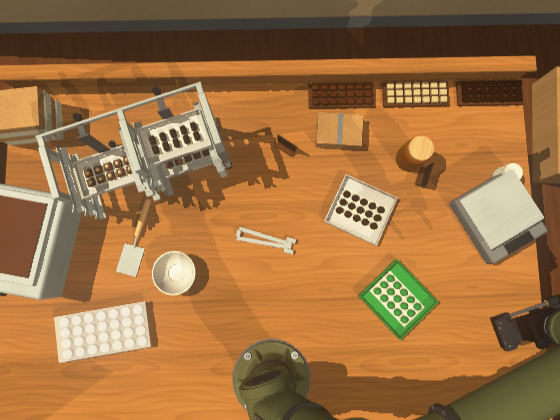

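View pics/b.png

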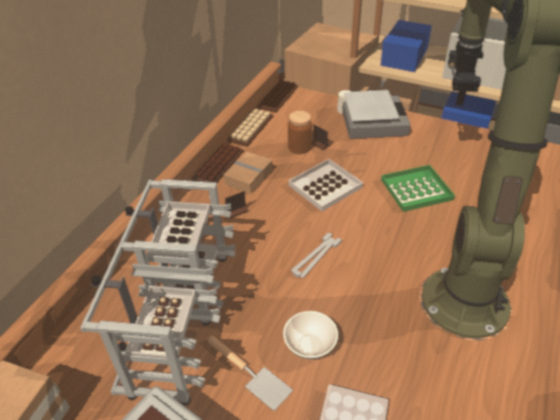

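Candidates for the tray: the silver tray with dark pralines at top (361,210) [chosen]; the green tray at (399,300), excluded by colour; the mould at (103,332); the trays in the rack at (108,172) and (175,137). The left bay holds the nut-topped tray, so the right bay's middle pair should be free.

```bash
python3 - <<'E'
from h import *
t=np.load('top0.npz');s=np.load('side0.npz')
c=cv2.resize(t['p'][60:260,20:420],None,fx=2,fy=2,interpolation=cv2.INTER_CUBIC)
e=cv2.resize(s['p'][165:405,80:260],None,fx=2.5,fy=2.5,interpolation=cv2.INTER_CUBIC)[:600]
save('c.png',c);save('d.png',e)
P=t['P'];p=t['p'].astype(int)
m=np.zeros((420,560),bool);m[165:255,315:405]=1
q=P[m&(P[...,2]>.012)&(P[...,2]<.05)]
# main cluster
c0=P[210,361,:2];q=q[np.hypot(*(q[:,:2]-c0).T)<.14]
print(cv2.minAreaRect(q[:,:2].astype(np.float32)),np.percentile(q[:,2],[5,50,95]))
# rack: top bars and tray heights
m=np.zeros((420,560),bool);m[75:225,35:235]=1
for lo,hi in((.262,.29),(.195,.235),(.125,.16),(.05,.085)):
    q=P[m&(P[...,2]>lo)&(P[...,2]<hi)];print(lo,len(q),cv2.minAreaRect(q[:,:2].astype(np.float32)))
for u,v in((175,137),(108,172)):print(P[v-4:v+5,u-6:u+7].reshape(-1,3).mean(0))
E
```

```text
((0.502335250377655, -0.28504678606987), (0.1770475208759308, 0.1644626259803772), 63.74436569213867) [0.01246319 0.01654604 0.02528161]
0.262 2432 ((0.6714714169502258, 0.35635435581207275), (0.19823840260505676, 0.44625407457351685), 18.012155532836914)
0.195 4639 ((0.6343194246292114, 0.3441404104232788), (0.18741968274116516, 0.4463282823562622), 18.209030151367188)
0.125 3923 ((0.6732097864151001, 0.3907651901245117), (0.40852728486061096, 0.5501700043678284), 2.2077829837799072)
0.05 1975 ((0.6941674947738647, 0.41063350439071655), (0.6216497421264648, 0.4584425091743469), 89.75585174560547)
[0.68123081 0.24549278 0.21343549]
[0.60528935 0.45127223 0.13991325]
```

View pics/c.png

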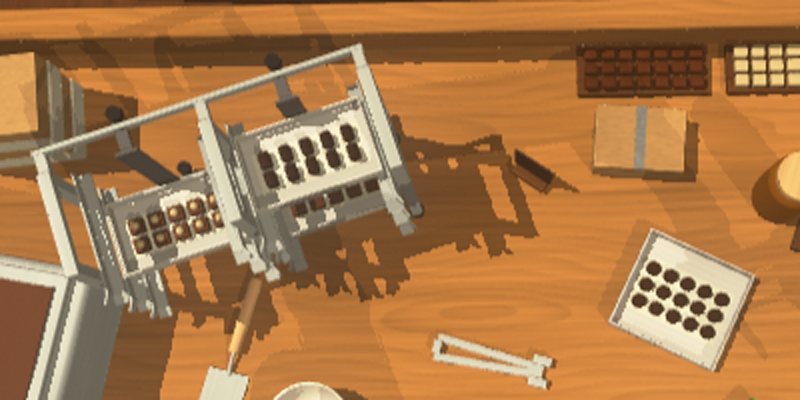

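View pics/d.png

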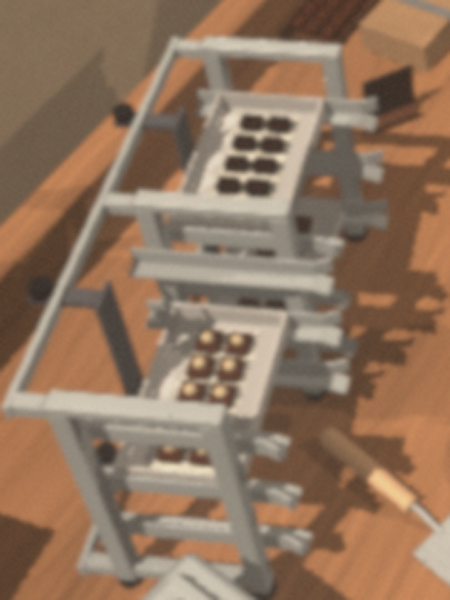

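```bash
python3 - <<'E'
from h import *
for n in('top','side'):
    t=np.load(n+'0.npz');P=t['P']
    a=np.radians(18.1);Rz=np.array([[np.cos(a),np.sin(a)],[-np.sin(a),np.cos(a)]])
    L=P.copy();L[...,:2]=(P[...,:2]-[.5923,.2182])@Rz.T
    def sel(x0,x1,y0,y1,z0,z1):
        return L[(L[...,0]>x0)&(L[...,0]<x1)&(L[...,1]>y0)&(L[...,1]<y1)&(L[...,2]>z0)&(L[...,2]<z1)]
    print(n)
    q=sel(-.03,.25,-.14,.36,.262,.29); r=cv2.minAreaRect(q[:,:2].astype(np.float32));print('top frame',r,np.median(q[:,2]))
    for y0 in(-.107,.107,.321):
        q=sel(.02,.2,y0-.03,y0+.03,.265,.29)
        if len(q):print(' bar y',len(q),np.percentile(q[:,1],[3,50,97]).round(4),np.percentile(q[:,0],[1,99]).round(4), 'slope',np.polyfit(q[:,0],q[:,1],1)[0].round(4))
    for z in(.205,.130,.055):
        for yy in(0,.214):
            q=sel(-.0,.2,yy-.07,yy+.07,z+.001,z+.03)
            if len(q)>30:print(' tray z',z,yy,len(q),np.percentile(q[:,0],[1,50,99]).round(4),np.percentile(q[:,2],[5,95]).round(4),)
    for z in(.205,.130,.055):
        for s in(-1,1):
            q=sel(-.05,.02,min(s*.07,s*.105),max(s*.07,s*.105),z-.02,z+.02)
            if len(q)>5:print(' runner',z,s,len(q),np.percentile(q[:,0],[1]).round(4),np.percentile(q[:,1],[2,50,98]).round(4),np.percentile(q[:,2],[2,98]).round(4))
    q=sel(.12,.2,-.02,.02,.235,.262);print(' stop',len(q),np.percentile(q[:,0],[2,10,50]) if len(q) else '')
    q=sel(.12,.2,-.02,.02,.0,.262)
    print(np.histogram(q[:,0],bins=np.arange(.12,.2,.005))[0])
    p=(np.array([[190,157]]) if n=='top' else np.array([[185,285]]))[0];print(' milk?',L[p[1],p[0]].round(3))
E
```

```text
top
top frame ((0.11817493289709091, 0.1067211925983429), (0.44625407457351685, 0.19823837280273438), 89.91215515136719) 0.27325187586001987
 bar y 468 [-0.1158 -0.1071 -0.0892] [0.0212 0.1932] slope 0.0331
 bar y 550 [0.0899 0.1055 0.1252] [0.021  0.1944] slope 0.008
 bar y 562 [0.3054 0.3183 0.3283] [0.021 0.194] slope -0.0202
 tray z 0.205 0 1934 [0.0374 0.0948 0.1522] [0.2065 0.2259]
 tray z 0.205 0.214 54 [0.15   0.1519 0.1544] [0.2077 0.232 ]
 tray z 0.13 0.214 1609 [0.0336 0.0915 0.1524] [0.1317 0.1523]
 tray z 0.055 0 636 [0.0339 0.0608 0.0821] [0.0566 0.0754]
 runner 0.205 -1 103 [-0.0126] [-0.1005 -0.0858 -0.0757] [0.1984 0.2232]
 runner 0.205 1 121 [-0.0134] [0.0748 0.0861 0.0987] [0.1985 0.2221]
 runner 0.13 -1 56 [-0.0136] [-0.1006 -0.0874 -0.0758] [0.1205 0.1481]
 runner 0.13 1 84 [-0.0133] [0.0749 0.0841 0.0968] [0.1229 0.1468]
 runner 0.055 -1 48 [-0.0128] [-0.1025 -0.087  -0.0759] [0.0445 0.074 ]
 runner 0.055 1 70 [-0.0128] [0.0748 0.0837 0.0983] [0.0483 0.072 ]
 stop 59 [0.15052804 0.15106971 0.15224891]
[23 27 28 24 62 13 87  2  0  0  0  0  0  5  2  0]
 milk? [ 0.
[... 459 characters left out ...]
55] [0.2066 0.2335]
 tray z 0.13 0.214 1854 [0.0329 0.0906 0.1518] [0.132  0.1528]
 tray z 0.055 0 339 [0.0333 0.0808 0.1513] [0.0571 0.079 ]
 runner 0.205 -1 153 [-0.0141] [-0.1005 -0.0913 -0.0761] [0.1988 0.2228]
 runner 0.205 1 119 [-0.0144] [0.0722 0.0912 0.0992] [0.1997 0.2241]
 runner 0.13 -1 139 [-0.0144] [-0.1006 -0.0911 -0.0757] [0.1257 0.1484]
 runner 0.13 1 93 [-0.0147] [0.0744 0.092  0.1034] [0.1244 0.1495]
 runner 0.055 -1 131 [-0.0142] [-0.1018 -0.0916 -0.0748] [0.0511 0.0732]
 runner 0.055 1 79 [-0.0144] [0.0741 0.0926 0.1023] [0.0487 0.0723]
 stop 67 [0.14927147 0.1502768  0.15132783]
[ 21  27  24  30  68  12 117   2   0   0   1   9   7  13   3   0]
 milk? [0.093 0.038 0.056]
```

```bash
cat >> h.py <<'E'
def go(p,yaw,o=None):
    o=o or env.get_obs(); r=R.from_euler('xyz',o['tool_rot'],degrees=True).as_matrix()
    s=r.T@(np.array(p)-o['tool_pos'])/.04; t=-((yaw-o['tool_rot'][2]+180)%360-180)/10
    print(p,yaw,'->',s.round(3),round(t,3)); return s,t
RO=np.array([.5923,.2182]);RY=18.1
def rack(x,y=0):
    a=np.radians(RY);return RO+[x*np.cos(a)-y*np.sin(a),x*np.sin(a)+y*np.cos(a)]
E
python3 -c "
from h import *
go([.431,-.250,.17],63.7)"
```

```text
[0.431, -0.25, 0.17] 63.7 -> [ 8.487 -7.116  1.301] -4.675
```

{"api": "drive_tool", "payload": {"moves": [8.487,-7.116,1.3,-4.675,60,8.487,-7.116,1.3,-4.675,60,8.487,-7.116,1.3,-4.675,60,8.487,-7.116,1.3,-4.675,60,8.487,-7.116,1.3,-4.675,60]}}

```text
time_s: 0.72
tool_pos: [0.3595, -0.3597, 0.1857]
tool_rot: [-180.0, 0.0, 63.9]
force: [1.4, 0.1, -0.2]
grip_width: 0.0606
grasp_force: 0.0
```

```bash
python3 -c "
from h import *
go([.431,-.250,.17],63.7)"
```

```text
[0.431, -0.25, 0.17] 63.7 -> [3.251 0.397 0.391] 0.017
```

{"api": "drive_tool", "payload": {"moves": [3.0,0.38,0.39,0.0,40,3.0,0.38,0.39,0.0,40,3.0,0.38,0.39,0.0,40,3.0,0.38,0.39,0.0,40]}}

```text
time_s: 1.23
tool_pos: [0.4251, -0.2613, 0.1703]
tool_rot: [-180.0, 0.0, 63.7]
force: [-0.5, -0.5, 0.6]
grip_width: 0.0404
grasp_force: 0.0
```

```bash
python3 - <<'E'
from h import *
p,d,P,K,W=cam('wrist');save('e.png',p)
go([.431,-.250,.1],63.7)
q=P[(P[...,2]>.012)&(P[...,2]<.04)];c=np.array([.5023,-.285]);a=np.radians(-26.26)
Rz=np.array([[np.cos(a),np.sin(a)],[-np.sin(a),np.cos(a)]])
l=(q[:,:2]-c)@Rz.T;k=(abs(l[:,0])<.1)&(abs(l[:,1])<.11);l=l[k];z=q[k,2]
print(len(l),np.percentile(l,[0.5,99.5],axis=0))
w=l[(l[:,0]<-.07)&(z>.018)];print(len(w),np.percentile(w,[2,50,98],axis=0),np.polyfit(w[:,1],w[:,0],1))
E
```

```text
[0.431, -0.25, 0.1] 63.7 -> [0.341 0.005 1.758] -0.01
7181 [[-0.08064636 -0.06477622]
 [ 0.08117072  0.08746251]]
649 [[-0.08069976 -0.07052717]
 [-0.07916158  0.02797875]
 [-0.07268101  0.08734392]] [ 0.00907451 -0.07917185]
```

View pics/e.png

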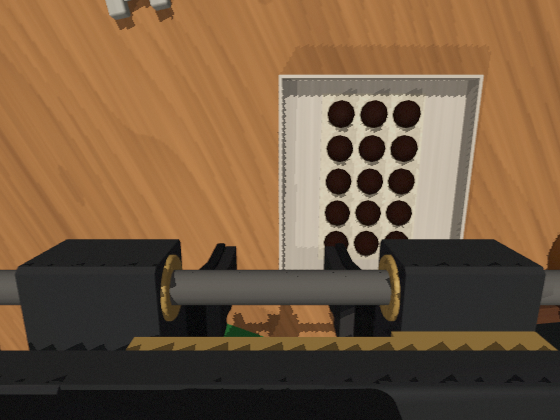

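The picture shows the silver tray with 15 dark pralines. Its near wall (column 282) lies between the two fingers, so the choice is confirmed. Descending.

{"api": "drive_tool", "payload": {"moves": [0.34,0.0,1.0,0.0,30,0.34,0.0,2.0,0.0,30,0.34,0.0,3.0,0.0,30,0.34,0.0,3.0,0.0,30]}}

```text
time_s: 1.78
tool_pos: [0.4283, -0.2488, 0.0478]
tool_rot: [-179.6, -0.0, 63.5]
force: [-0.0, -0.0, 0.3]
grip_width: 0.03
grasp_force: 0.0
```

```bash
python3 -c "
from h import *
go([.4307,-.2497,.006],63.74)"
```

```text
[0.4307, -0.2497, 0.006] 63.74 -> [0.006 0.07  1.046] -0.02
```

{"api": "drive_tool", "payload": {"moves": [0.0,0.04,0.5,0.0,30,0.0,0.04,0.9,0.0,30,0.0,0.04,1.03,0.0,30,0.0,0.04,1.03,0.0,30]}}

```text
time_s: 2.28
tool_pos: [0.4331, -0.2496, 0.0096]
tool_rot: [180.0, 0.0, 63.7]
force: [-0.7, -1.0, 0.3]
grip_width: 0.0301
grasp_force: 0.0
```

{"api": "drive_tool", "payload": {"moves": [0,0,0,0,0,0,0,0,0,0,0,0,0,0,0,0,0,0,0,0,0,0,0,0,0], "squeeze": 50}}

```text
time_s: 2.9
tool_pos: [0.4322, -0.249, 0.0093]
tool_rot: [-179.9, 0.0, 63.7]
force: [-4.3, 1.7, 4.5]
grip_width: 0.0021
grasp_force: 50.0
```

{"api": "drive_tool", "payload": {"moves": [0,0,0,0,20,0,0,0,0,20,0,0,0.1,0,20,0,0,0.1,0,20,0,0,0.1,0,20]}}

```text
time_s: 3.52
tool_pos: [0.4331, -0.2494, 0.0052]
tool_rot: [-180.0, -0.0, 63.7]
force: [1.0, -0.9, 0.4]
grip_width: 0.0198
grasp_force: 0.0
```

{"api": "drive_tool", "payload": {"moves": [0,0,0,0,0,0,0,0,0,0,0,0,0,0,0,0,0,0,0,0,0,0,0,0,0], "squeeze": 60}}

```text
time_s: 4.15
tool_pos: [0.4325, -0.2491, 0.0053]
tool_rot: [-179.9, 0.0, 63.7]
force: [-3.6, 1.6, 2.7]
grip_width: 0.0024
grasp_force: 60.0
```

{"api": "drive_tool", "payload": {"moves": [0,0,-0.2,0,0,0,0,-0.4,0,0,0,0,-0.6,0,0,0,0,-0.8,0,0,0,0,-1.0,0,0]}}

```text
time_s: 4.78
tool_pos: [0.4331, -0.2494, 0.046]
tool_rot: [180.0, 0.0, 63.7]
force: [0.2, -0.1, -3.7]
grip_width: 0.0019
grasp_force: 60.0
```

```bash
python3 - <<'E'
from h import *
o=env.get_obs();print(o['tool_pos'],o['tool_rot'],o['wrist_torque'],o['force'])
p,d,P,K,W=cam('wrist');save('f.png',p)
zt=o['tool_pos'][2];q=P[(P[...,2]>zt-.02)&(P[...,2]<zt+.05)]
r=R.from_euler('xyz',o['tool_rot'],degrees=True).as_matrix()
l=(q-o['tool_pos'])@r # tool frame
k=(l[:,1]>.02)&(l[:,1]<.18)&(abs(l[:,0])<.09)
A=l[k]
lo=[]
for y in np.arange(.03,.16,.02):
    b=A[abs(A[:,1]-y)<.01]; 
    if len(b)>20: print(round(y,2),len(b),np.percentile(b[:,2],[2,50,98]).round(4))
print(np.percentile(A,[.5,99.5],axis=0))
E
```

```text
[ 0.43311691 -0.24944644  0.04595496] [1.79986237e+02 9.54616480e-03 6.36993317e+01] [ 0.10732291  0.10047466 -0.00276618] [ 0.21406639 -0.11778868 -3.73208834]
0.03 8015 [-0.0162  0.0033  0.0047]
0.05 8489 [-0.0159 -0.003   0.0045]
0.07 9693 [-0.0154  0.0023  0.0048]
0.09 10212 [-0.0151  0.0029  0.0051]
0.11 9680 [-0.0099 -0.0032  0.0053]
0.13 3884 [0.0034 0.0048 0.006 ]
0.15 139 [0.0041 0.0053 0.0065]
[[-0.0463293   0.02061135 -0.01634106]
 [ 0.08625471  0.13877847  0.00582783]]
```

```bash
python3 -c "
from h import *
go([.45,-.15,.15],86)
s=go([.47,-.05,.15],108.1)"
```

```text
[0.45, -0.15, 0.15] 86 -> [ 2.415 -0.739 -2.579] -2.23
[0.47, -0.05, 0.15] 108.1 -> [ 4.878 -1.398 -2.581] -4.44
```

{"api": "drive_tool", "payload": {"moves": [0.2,-0.05,-0.4,-0.2,0,0.6,-0.15,-0.9,-0.5,0,1.1,-0.3,-1.5,-0.9,0,1.6,-0.45,-2.1,-1.4,0,2.1,-0.6,-2.6,-1.9,0]}}

```text
time_s: 5.45
tool_pos: [0.4492, -0.162, 0.151]
tool_rot: [179.9, 0.0, 83.0]
force: [0.9, -1.0, -2.7]
grip_width: 0.0017
grasp_force: 60.0
```

```bash
python3 -c "
from h import *
s=go([.47,-.05,.15],108.1)"
```

```text
[0.47, -0.05, 0.15] 108.1 -> [2.844 0.175 0.024] -2.511
```

{"api": "drive_tool", "payload": {"moves": [0.6,0.05,0.0,-0.5,0,1.2,0.08,0.0,-1.0,0,1.8,0.12,0.0,-1.5,0,2.4,0.15,0.0,-2.0,0,2.84,0.17,0.0,-2.5,0]}}

```text
time_s: 6.08
tool_pos: [0.4702, -0.0496, 0.1495]
tool_rot: [180.0, 0.0, 108.1]
force: [0.6, 0.3, -3.1]
grip_width: 0.0022
grasp_force: 60.0
```

```bash
python3 -c "
from h import *
go([*rack(-.19),.145],108.1)"
```

```text
[np.float64(0.4117020109907211), np.float64(0.15917147837016096), 0.145] 108.1 -> [5.415 0.23  0.112] -0.002
```

{"api": "drive_tool", "payload": {"moves": [0.5,0.0,0.0,0.0,0,1.2,0.0,0.0,0.0,0,1.9,0.03,0.0,0.0,0,2.5,0.06,0.0,0.0,0,3.1,0.1,0.05,0.0,0]}}

```text
time_s: 6.7
tool_pos: [0.4352, 0.069, 0.1473]
tool_rot: [-180.0, 0.0, 107.7]
force: [-0.1, 0.1, -3.2]
grip_width: 0.0023
grasp_force: 60.0
```

{"api": "drive_tool", "payload": {"moves": [0.6,0.03,0.0,0.0,0,1.2,0.06,0.02,0.0,0,1.8,0.1,0.05,0.0,0,2.3,0.13,0.06,0.0,0,2.3,0.13,0.06,0.0,0]}}

```text
time_s: 7.32
tool_pos: [0.412, 0.1586, 0.1449]
tool_rot: [-180.0, 0.0, 107.9]
force: [-0.7, -1.1, -3.3]
grip_width: 0.0018
grasp_force: 60.0
```

```bash
cat > m.py <<'E'
from h import *
import sys
o=env.get_obs();print(o['tool_pos'],o['tool_rot'],o['force'])
a=np.radians(RY);Rz=np.array([[np.cos(a),np.sin(a)],[-np.sin(a),np.cos(a)]])
tx=Rz@(o['tool_pos'][:2]-RO);print('tcp in rack',tx)
for n in('top','side'):
    p,d,P,K,W=cam(n);save(sys.argv[1]+n+'.png',p)
    L=P.copy();L[...,:2]=(P[...,:2]-RO)@Rz.T
    q=L[(abs(L[...,1])<.11)&(L[...,0]>tx[0]-.02)&(L[...,0]<min(-.016,tx[0]+.19))&(L[...,2]>.1)&(L[...,2]<.19)]
    f=q[(q[:,0]>tx[0]+.06)]
    print(n,len(f),'x',np.percentile(f[:,0],[1,99]),'y',np.percentile(f[:,1],[.5,2,98,99.5]).round(4),'z',np.percentile(f[:,2],[1,50,99]).round(4))
    for s in(-1,1):
        e=f[f[:,1]*s>.08]
        if len(e)>20:print(' side',s,len(e),np.polyfit(e[:,0],e[:,1],1).round(4),np.median(e[:,1]).round(4))
    fl=f[abs(f[:,1])<.06]
    if len(fl)>50:
        A=np.c_[fl[:,:2],np.ones(len(fl))];print(' floor',np.linalg.lstsq(A,fl[:,2],rcond=None)[0].round(4))
E
python3 m.py g; python3 -c "
from h import *
go([*rack(-.19),.145],108.1)"
```

```text
[0.41198743 0.15856519 0.14487181] [-1.79979362e+02  1.78471366e-02  1.07871770e+02] [-0.65499965 -1.05558662 -3.34564117]
tcp in rack [-0.18991707 -0.00066495]
top 1437 x [-0.12747754 -0.02973428] y [-0.0897 -0.0884  0.0833  0.0846] z [0.1349 0.1419 0.162 ]
 side -1 127 [-0.0004 -0.0851] -0.0849
 side 1 54 [-0.0153  0.0825] 0.0835
 floor [-0.0119 -0.0202  0.1425]
side 2125 x [-0.12865252 -0.03091242] y [-0.0947 -0.0924  0.0841  0.0852] z [0.1371 0.1444 0.1626]
 side -1 173 [ 0.0137 -0.0889] -0.0904
 side 1 256 [-0.0068  0.0821] 0.0825
 floor [-0.0409  0.0051  0.1425]
[np.float64(0.4117020109907211), np.float64(0.15917147837016096), 0.145] 108.1 -> [ 0.078 -0.006 -0.005] -0.042
```

Tray is level and about 2 mm to the right of the midline. Correcting that and entering the lead-in.

{"api": "drive_tool", "payload": {"moves": [0.05,0.0,0.0,-0.01,0,0.05,0.2,0.03,-0.01,0,0.05,0.4,0.05,-0.01,0,0.05,0.6,0.05,-0.01,0,0.05,0.8,0.05,-0.01,0]}}

```text
time_s: 8.05
tool_pos: [0.4436, 0.1688, 0.1428]
tool_rot: [-180.0, -0.0, 107.8]
force: [-0.2, -1.3, -2.9]
grip_width: 0.0014
grasp_force: 60.0
```

{"api": "drive_tool", "payload": {"moves": [0,0.15,0,0,0,0,0.3,0,0,0,0,0.45,0,0,0,0,0.6,0,0,0,0,0.6,0,0,0]}}

```text
time_s: 8.68
tool_pos: [0.4661, 0.1761, 0.1429]
tool_rot: [180.0, -0.0, 107.8]
force: [0.0, 0.1, -3.6]
grip_width: 0.0022
grasp_force: 60.0
```

```bash
python3 m.py h; python3 - <<'E'
from h import *
a=cv2.imread('pics/htop.png')[90:240,60:260];b=cv2.imread('pics/hside.png')[165:345,110:310]
cv2.imwrite('pics/i.png',np.hstack([cv2.resize(a,(400,300),interpolation=2),cv2.resize(b,(400,360),interpolation=2)[:300]]))
E
```

```text
[0.46612691 0.17612483 0.14288249] [ 1.79998899e+02 -2.86421237e-02  1.07806016e+02] [ 0.04223372  0.14861202 -3.63920323]
tcp in rack [-0.13300127 -0.00079411]
top 439 x [-0.07262356 -0.01718476] y [-0.0901 -0.0894 -0.0275 -0.016 ] z [0.1345 0.1425 0.1606]
 side -1 70 [-0.0057 -0.0855] -0.0851
 floor [0.0539 0.0215 0.1479]
side 1028 x [-0.07223848 -0.01685072] y [-0.0916 -0.0892  0.0861  0.0871] z [0.1367 0.1467 0.1599]
 side -1 34 [-0.0592 -0.0933] -0.0896
 side 1 152 [0.0068 0.0843] 0.0839
 floor [0.0432 0.0086 0.1479]
```

View pics/i.png

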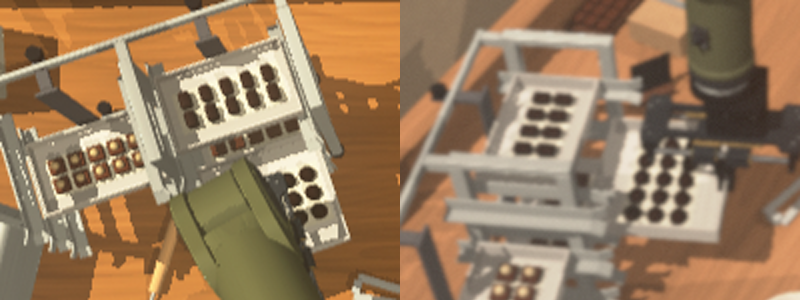

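{"api": "drive_tool", "payload": {"moves": [0.02,0.15,0,-0.02,0,0.02,0.35,0.03,-0.02,0,0.02,0.55,0.05,-0.02,0,0.02,0.75,0.05,-0.02,0,0.02,0.75,0.05,-0.02,0]}}

```text
time_s: 9.4
tool_pos: [0.4947, 0.1862, 0.1408]
tool_rot: [-180.0, -0.1, 108.0]
force: [0.1, 0.5, -2.2]
grip_width: 0.002
grasp_force: 60.0
```

{"api": "drive_tool", "payload": {"moves": [0,0.15,0,0,0,0,0.3,0,0,0,0,0.45,0,0,0,0,0.5,0,0,0,0,0.5,0,0,0]}}

```text
time_s: 10.02
tool_pos: [0.5131, 0.1921, 0.1408]
tool_rot: [-180.0, -0.0, 108.0]
force: [-0.3, 1.0, -3.2]
grip_width: 0.0018
grasp_force: 60.0
```

{"api": "drive_tool", "payload": {"moves": [0,0,0.03,0,0,0,0,0.05,0,0,0,0,0.05,0,0]}}

```text
time_s: 10.4
tool_pos: [0.513, 0.1919, 0.1388]
tool_rot: [-180.0, 0.0, 108.0]
force: [-0.8, 0.6, -2.8]
grip_width: 0.0021
grasp_force: 60.0
```

{"api": "drive_tool", "payload": {"moves": [0,0,0.03,0,0,0,0,0.03,0,0]}}

```text
time_s: 10.65
tool_pos: [0.5131, 0.192, 0.1376]
tool_rot: [-180.0, 0.0, 108.0]
force: [-0.2, 1.0, -3.2]
grip_width: 0.0019
grasp_force: 60.0
```

{"api": "drive_tool", "payload": {"moves": [0,0,0.03,0,0,0,0,0.03,0,0]}}

```text
time_s: 10.9
tool_pos: [0.5132, 0.192, 0.1365]
tool_rot: [180.0, 0.0, 108.0]
force: [-0.0, 0.1, -2.3]
grip_width: 0.0019
grasp_force: 60.0
```

{"api": "drive_tool", "payload": {"moves": [0,0,0.03,0,0,0,0,0.03,0,0]}}

```text
time_s: 11.15
tool_pos: [0.5132, 0.192, 0.1354]
tool_rot: [180.0, 0.0, 108.0]
force: [0.1, -0.0, -2.2]
grip_width: 0.0023
grasp_force: 60.0
```

Before release the tray's centre must be clearly past the runner ends, so I'm sliding another 18 mm; the gripper body then still clears the top tray.

{"api": "drive_tool", "payload": {"moves": [0,0.1,0,0,0,0,0.2,0,0,0,0,0.3,0,0,0,0,0.4,0,0,0,0,0.4,0,0,0]}}

```text
time_s: 11.78
tool_pos: [0.5291, 0.1973, 0.1353]
tool_rot: [179.9, -0.0, 108.0]
force: [1.0, -0.1, -1.4]
grip_width: 0.0019
grasp_force: 60.0
```

{"api": "drive_tool", "payload": {"moves": [0,0.05,0.02,0,0,0,0.05,0.03,0,0,0,0.05,0.03,0,0]}}

```text
time_s: 12.15
tool_pos: [0.5301, 0.1976, 0.1344]
tool_rot: [-180.0, 0.0, 108.0]
force: [-4.2, -1.6, 4.5]
grip_width: 0.0024
grasp_force: 60.0
```

```bash
python3 m.py j; python3 - <<'E'
from h import *
b=cv2.imread('pics/jside.png')[165:345,150:340]
cv2.imwrite('pics/k.png',cv2.resize(b,None,fx=3,fy=3,interpolation=2))
E
```

```text
[0.53005362 0.19762639 0.13443355] [-1.79984921e+02  2.12013953e-02  1.08005829e+02] [-4.24278135 -1.56209423  4.53669104]
tcp in rack [-0.0655579  -0.00021706]Traceback (most recent call last):
  File "m.py", line 11, in <module>
    print(n,len(f),'x',np.percentile(f[:,0],[1,99]),'y',np.percentile(f[:,1],[.5,2,98,99.5]).round(4),'z',np.percentile(f[:,2],[1,50,99]).round(4))
                       ~~~~~~~~~~~~~^^^^^^^^^^^^^^^
    return _quantile_unchecked(
        a, q, axis, out, overwrite_input, method, keepdims, weights)
    return _ureduce(a,
                    func=_quantile_ureduce_func,
    ...<5 lines>...
                    overwrite_input=overwrite_input,
                    method=method)
    r = func(a, **kwargs)
    result = _quantile(arr,
                       quantiles=q,
    ...<2 lines>...
                       out=out,
                       weights=wgt)
    slices_having_nans = np.isnan(arr[-1, ...])
                                  ~~~^^^^^^^^^
IndexError: index -1 is out of bounds for axis 0 with size 0
[ WARN:0@0.175] global loadsave.cpp:275 findDecoder imread_('pics/jside.png'): can't open/read file: check file path/integrity
Traceback (most recent call last):
TypeError: 'NoneType' object is not subscriptable
```

{"api": "drive_tool", "payload": {"moves": [0,-0.02,-0.02,0,0,0,-0.02,-0.02,0,0]}}

```text
time_s: 12.45
tool_pos: [0.5301, 0.1977, 0.135]
tool_rot: [179.9, -0.0, 108.0]
force: [-0.2, 0.5, 1.8]
grip_width: 0.0019
grasp_force: 60.0
```

```bash
python3 - <<'E'
from h import *
p,d,P,K,W=cam('side')
a=np.radians(RY);Rz=np.array([[np.cos(a),np.sin(a)],[-np.sin(a),np.cos(a)]])
L=P.copy();L[...,:2]=(P[...,:2]-RO)@Rz.T
q=L[(abs(L[...,1])<.07)&(L[...,0]>.0)&(L[...,0]<.2)&(L[...,2]>.206)&(L[...,2]<.235)];print(np.percentile(q[:,0],[1,99]))
save('k.png',cv2.resize(p[165:345,150:340],None,fx=3,fy=3,interpolation=2))
E
```

```text
[0.00540185 0.15198411]
```

View pics/k.png

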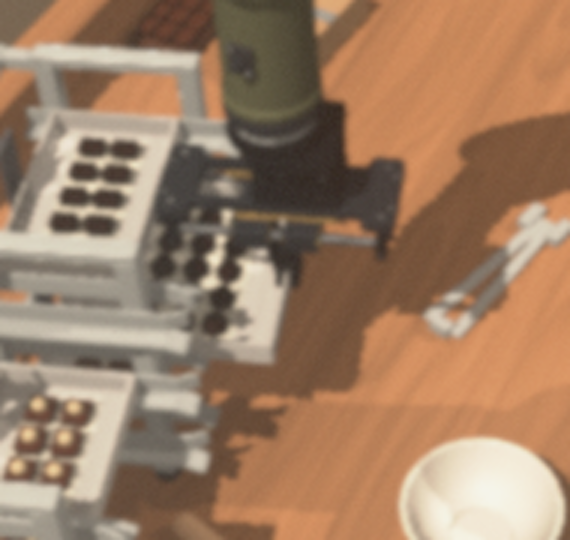

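{"api": "drive_tool", "payload": {"moves": [0,0,0,0,8,0,0,0,0,8,0,0,0,0,8], "squeeze": 20}}

```text
time_s: 12.88
tool_pos: [0.5295, 0.1972, 0.1347]
tool_rot: [-180.0, 0.0, 108.0]
force: [0.3, 0.4, 0.1]
grip_width: 0.0077
grasp_force: 0.0
```

{"api": "drive_tool", "payload": {"moves": [0,0,0,0,16,0,0,0,0,16,0,0,-0.2,0,16,0,0,-0.4,0,16,0,0,-0.5,0,16]}}

```text
time_s: 13.5
tool_pos: [0.5299, 0.1975, 0.1559]
tool_rot: [179.9, 0.0, 108.0]
force: [0.1, -1.7, 0.3]
grip_width: 0.0157
grasp_force: 0.0
```

{"api": "drive_tool", "payload": {"moves": [0,0,-0.4,0,16,0,-0.5,-0.4,0,87,0,-1.0,-0.4,0,87,0,-2.0,-0.4,0,87,0,-2.5,-0.4,0,87]}}

```text
time_s: 14.12
tool_pos: [0.433, 0.1663, 0.1714]
tool_rot: [-180.0, 0.1, 108.0]
force: [0.0, -0.0, 1.1]
grip_width: 0.0479
grasp_force: 0.0
```

```bash
cat > n.py <<'E'
from h import *
a=np.radians(RY);Rz=np.array([[np.cos(a),np.sin(a)],[-np.sin(a),np.cos(a)]])
o=env.get_obs();print('tcp rack',Rz@(o['tool_pos'][:2]-RO),o['tool_pos'][2],o['tool_rot'],o['grip_width'],o['force'])
for n in('top','side'):
    p,d,P,K,W=cam(n);save('l'+n+'.png',p)
    L=P.copy();L[...,:2]=(P[...,:2]-RO)@Rz.T
    q=L[(abs(L[...,1])<.075)&(L[...,0]>-.1)&(L[...,0]<.03)&(L[...,2]>.122)&(L[...,2]<.165)]
    if len(q)>50:
        f=q[q[:,2]<.14]
        print(n,len(q),np.percentile(q[:,0],[.5,1,2]).round(4),'z',np.percentile(q[:,2],[2,98]).round(4))
        if len(f)>50: print(' floor',np.linalg.lstsq(np.c_[f[:,:2],np.ones(len(f))],f[:,2],rcond=None)[0].round(4))
    q=L[(abs(L[...,1])<.07)&(L[...,0]>.02)&(L[...,0]<.2)&(L[...,2]>.206)&(L[...,2]<.235)];print(' toptray',np.percentile(q[:,0],[1,99]))
E
python3 n.py
```

```text
tcp rack [-1.67536394e-01  1.15991316e-04] 0.17136216595398263 [-1.79983350e+02  7.70828286e-02  1.08021580e+02] 0.04791777528485541 [ 0.0190662  -0.04723887  1.13856745]
top 1252 [-0.0673 -0.067  -0.0664] z [0.1286 0.1497]
 floor [0.012  0.0021 0.1339]
 toptray [0.03748496 0.15235042]
side 1503 [-0.0681 -0.068  -0.0677] z [0.1302 0.1522]
 floor [0.0192 0.0004 0.135 ]
 toptray [0.03648536 0.15202332]
```

{"api": "drive_tool", "payload": {"moves": [0,0,0.3,0,87,0,0,0.6,0,87,0,0,0.75,0,87,0,0,0.75,0,87]}}

```text
time_s: 14.72
tool_pos: [0.4339, 0.1667, 0.14]
tool_rot: [-179.9, -0.1, 108.0]
force: [0.1, 0.0, 0.2]
grip_width: 0.0858
grasp_force: 0.0
```

{"api": "drive_tool", "payload": {"moves": [0,0.2,0,0,87,0,0.4,0,0,87,0,0.6,0,0,87,0,0.8,0,0,87,0,0.8,0,0,87]}}

```text
time_s: 15.35
tool_pos: [0.4653, 0.1767, 0.1408]
tool_rot: [-180.0, -0.1, 108.0]
force: [0.5, 0.0, 1.5]
grip_width: 0.0868
grasp_force: 0.0
```

{"api": "drive_tool", "payload": {"moves": [0,0.1,0,0,87,0,0.2,0,0,87,0,0.3,0,0,87,0,0.4,0,0,87,0,0.5,0,0,87]}}

```text
time_s: 15.98
tool_pos: [0.4834, 0.1824, 0.1407]
tool_rot: [-179.9, 0.0, 108.0]
force: [-2.7, -0.9, 1.9]
grip_width: 0.0868
grasp_force: 1.4
```

```bash
python3 n.py
```

```text
tcp rack [-0.11467747 -0.00023075] 0.14070899486886845 [-1.79897787e+02  1.48236024e-02  1.08000533e+02] 0.08680590299370358 [-2.6948546  -0.93210571  1.88163581]
top 581 [-0.0627 -0.0626 -0.0623] z [0.1287 0.1511]
 floor [ 0.0336 -0.0054  0.134 ]
 toptray [0.03738908 0.15241214]
side 1161 [-0.0709 -0.0699 -0.0656] z [0.1303 0.1544]
 floor [ 0.0178 -0.0014  0.1349]
 toptray [0.03655703 0.15193659]
```

{"api": "drive_tool", "payload": {"moves": [0,0.1,0,0,87,0,0.2,0,0,87,0,0.3,0,0,87,0,0.4,0,0,87,0,0.5,0,0,87]}}

```text
time_s: 16.7
tool_pos: [0.5031, 0.1887, 0.1408]
tool_rot: [-180.0, -0.0, 108.0]
force: [-1.4, -0.4, -1.3]
grip_width: 0.0866
grasp_force: 0.7
```

{"api": "drive_tool", "payload": {"moves": [0,0.1,0,0,87,0,0.2,0,0,87,0,0.3,0,0,87,0,0.4,0,0,87,0,0.5,0,0,87]}}

```text
time_s: 17.32
tool_pos: [0.5221, 0.1949, 0.1409]
tool_rot: [-180.0, 0.0, 108.0]
force: [-0.9, -0.6, -1.3]
grip_width: 0.0869
grasp_force: 0.8
```

```bash
python3 n.py
```

```text
tcp rack [-0.07391676 -0.0003181 ] 0.14087654210273048 [-1.79995788e+02  3.70489912e-03  1.07998424e+02] 0.0869187200405404 [-0.94893768 -0.61746386 -1.25479377]
top 291 [-0.0226 -0.0225 -0.0223] z [0.1275 0.1535]
 floor [-0.0123 -0.0122  0.1323]
 toptray [0.03786183 0.15192614]
side 555 [-0.0305 -0.0301 -0.0298] z [0.1298 0.1565]
 floor [-0.0041  0.0003  0.134 ]
 toptray [0.03645082 0.15189774]
```

{"api": "drive_tool", "payload": {"moves": [0,0.03,0,0,87,0,0.06,0,0,87,0,0.09,0,0,87,0,0.12,0,0,87,0,0.15,0,0,87]}}

```text
time_s: 18.05
tool_pos: [0.5276, 0.1968, 0.1409]
tool_rot: [-180.0, 0.0, 108.0]
force: [-2.1, 0.2, 2.8]
grip_width: 0.087
grasp_force: 1.6
```

{"api": "drive_tool", "payload": {"moves": [0,0.02,0,0,87,0,0.04,0,0,87]}}

```text
time_s: 18.3
tool_pos: [0.5291, 0.1972, 0.1409]
tool_rot: [-180.0, 0.0, 108.0]
force: [-3.0, -0.9, 1.6]
grip_width: 0.0868
grasp_force: 1.7
```

{"api": "drive_tool", "payload": {"moves": [0,0.02,0,0,87,0,0.04,0,0,87]}}

```text
time_s: 18.55
tool_pos: [0.5307, 0.1977, 0.1409]
tool_rot: [-180.0, 0.0, 108.0]
force: [-3.2, -1.4, 2.5]
grip_width: 0.0868
grasp_force: 1.6
```

{"api": "drive_tool", "payload": {"moves": [0,0.015,0,0,87,0,0.015,0,0,87]}}

```text
time_s: 18.8
tool_pos: [0.5313, 0.1979, 0.1408]
tool_rot: [180.0, -0.0, 108.0]
force: [-2.3, -0.6, 2.1]
grip_width: 0.0866
grasp_force: 1.3
```

{"api": "drive_tool", "payload": {"moves": [0,0.015,0,0,87,0,0.015,0,0,87]}}

```text
time_s: 19.05
tool_pos: [0.5319, 0.1981, 0.1408]
tool_rot: [180.0, 0.0, 108.0]
force: [-3.2, -1.3, 2.5]
grip_width: 0.0868
grasp_force: 1.2
```

```bash
python3 n.py
```

```text
tcp rack [-0.06371096 -0.00036169] 0.1408160408908845 [1.79995168e+02 2.83553383e-03 1.07997989e+02] 0.0867795447662756 [-3.24535428 -1.26225534  2.46638172]
top 221 [-0.0124 -0.0123 -0.012 ] z [0.128  0.1553]
 floor [-0.0176  0.001   0.1333]
 toptray [0.03826303 0.15241213]
side 424 [-0.0215 -0.0215 -0.021 ] z [0.1297 0.1599]
 floor [-0.0019  0.0041  0.1339]
 toptray [0.03697163 0.15196483]
```

{"api": "drive_tool", "payload": {"moves": [0,0.015,0,0,87,0,0.015,0,0,87]}}

```text
time_s: 19.4
tool_pos: [0.5324, 0.1983, 0.1408]
tool_rot: [-180.0, 0.0, 108.0]
force: [-3.1, -0.6, 0.7]
grip_width: 0.087
grasp_force: 1.1
```

{"api": "drive_tool", "payload": {"moves": [0,0.015,0,0,87,0,0.015,0,0,87]}}

```text
time_s: 19.65
tool_pos: [0.533, 0.1984, 0.1408]
tool_rot: [180.0, 0.0, 108.0]
force: [-1.9, -0.6, 0.8]
grip_width: 0.087
grasp_force: 1.0
```

{"api": "drive_tool", "payload": {"moves": [0,0.015,0,0,87,0,0.015,0,0,87]}}

```text
time_s: 19.9
tool_pos: [0.5331, 0.1985, 0.1409]
tool_rot: [-179.9, 0.0, 108.0]
force: [-3.6, -1.9, 2.2]
grip_width: 0.0869
grasp_force: 2.3
```

{"api": "drive_tool", "payload": {"moves": [0,0.012,0,0,87,0,0.012,0,0,87]}}

```text
time_s: 20.15
tool_pos: [0.5331, 0.1985, 0.1409]
tool_rot: [-179.9, 0.0, 108.0]
force: [-6.5, -2.3, 4.2]
grip_width: 0.087
grasp_force: 3.2
```

```bash
python3 n.py
```

```text
tcp rack [-0.06236866 -0.00034656] 0.1408909107016299 [-1.79883882e+02  3.18173275e-02  1.08002638e+02] 0.08703991192219387 [-6.51045475 -2.26550399  4.24696431]
top 222 [-0.0115 -0.0113 -0.011 ] z [0.1286 0.153 ]
 floor [-0.0353 -0.0098  0.1329]
 toptray [0.0381653 0.1521492]
side 402 [-0.0203 -0.0203 -0.0197] z [0.1294 0.1607]
 floor [-0.0208 -0.0021  0.134 ]
 toptray [0.03660419 0.15161526]
```

Firm contact at about 7 N with no further motion: the tray is at the stop. Backing away.

{"api": "drive_tool", "payload": {"moves": [0,-0.1,0,0,87,0,-0.4,0,0,87,0,-1.2,0,0,87,0,-2.0,-0.3,0,87,0,-2.4,-1.5,0,87]}}

```text
time_s: 20.88
tool_pos: [0.4392, 0.1675, 0.1987]
tool_rot: [-179.7, 0.0, 108.0]
force: [1.8, -2.1, 1.1]
grip_width: 0.0868
grasp_force: 0.0
```

{"api": "drive_tool", "payload": {"moves": [0,0,-1.0,0,87,-2.0,0,-2.0,0,87,-4.0,0,-2.0,0,87,-4.0,0,-2.0,0,87,-4.0,0,-2.0,0,87]}}

```text
time_s: 21.5
tool_pos: [0.4927, 0.0128, 0.2808]
tool_rot: [180.0, 0.0, 107.6]
force: [-0.0, 0.9, -0.6]
grip_width: 0.0869
grasp_force: 0.0
```

```bash
python3 n.py; python3 - <<'E'
from h import *
a=cv2.imread('pics/ltop.png')[80:230,40:240];b=cv2.imread('pics/lside.png')[165:345,110:310]
cv2.imwrite('pics/z.png',np.hstack([cv2.resize(a,(400,300),interpolation=2),cv2.resize(b,(400,360),interpolation=2)[:300]]))
E
```

```text
tcp rack [-0.15850672 -0.16433178] 0.28076333682648563 [1.79957454e+02 4.39319338e-02 1.07586957e+02] 0.08693088901733169 [-0.04922793  0.86137234 -0.64192324]
top 727 [-0.011  -0.0109 -0.0108] z [0.128  0.1533]
 floor [-0.0197  0.0014  0.1331]
 toptray [0.03761278 0.1521919 ]
side 556 [-0.0122 -0.012  -0.0116] z [0.1296 0.1547]
 floor [-0.0117 -0.0011  0.1341]
 toptray [0.03644938 0.15204252]
```

View pics/z.png

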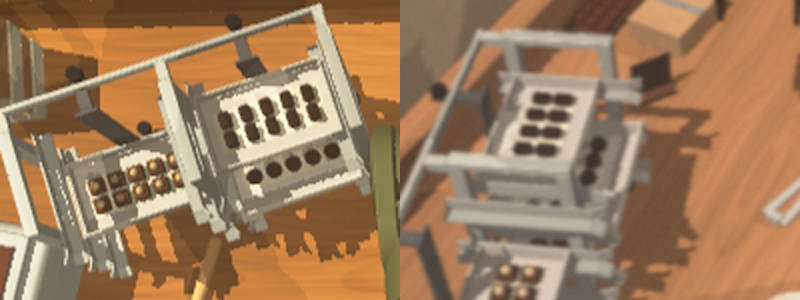

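The tray lies level on the middle pair, with its front wall at x ≈ -11 mm and the other trays unmoved. Handing in.

```bash
python3 -c "
from cell import env
print(env.sign_off())"
```

```text
the job is handed in; nothing more can be done
None
```

The praline tray is on the middle runners of the right-hand bay, pushed lightly (about 7 N) against the rear stop and let go; the trays and counter items were not visibly disturbed, and the job is handed in, though sign-off returned no verdict.

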